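# Lock the hidden carriage of the delay line with the square key

## Robot

A 6-joint arm with a two-finger parallel gripper is mounted at the origin on a cart in front of the work surface, level with it; the furniture and walls round the work are solid. World frame = base frame: x ahead of the robot, y to its left, z up, the work surface at z = 0. Lengths are in m, angles in rad, forces in N, time in s.
With the tool pointing down it reaches from about 0.25 to 0.8 m from the base axis. Payload 3.9 kg.
Tool frame: the origin (TCP) lies at the very end of the fingers, on their centre line; the grasp point (between the pads) lies 19 mm behind it; z points along the fingers, y is the line along which they close (so a half turn about z gives the same grasp; the last joint's range is limited). The gripper opens to 85 mm and grips with 20 to 120 N. Pads are 22 mm wide; open, the fingers measure 114 mm over their backs; the gripper's body (76 mm by 85 mm) begins 54 mm behind the grasp point. The pads swing forward as they close: fully open they stand 13 mm farther back than shut.
Start: joints at [-1.235, 0.26, -0.138, 1.173, 0, 1.571], TCP at [0.173, -0.496, 0.231] pointing down, gripper open.
Joint ranges: [-2.78, 2.78], [-0.83, 1.72], [-1.28, 1.37], [-1.9, 2.12], [-1.57, 1.48], [-3.14, 3.14]. Speed limits (rad/s): [2.57, 2.57, 3.14, 3.14, 3.14, 3.14].

## Interface

Orientations are given as a unit quaternion [x, y, z, w].
In Python, from rig import arm gives the robot as it stands.
- The arm moves only by the shell command python3 -m handwheel 'ROWS'. ROWS is JSON, a list of rows, each a list of 7 numbers: the shift along the world's x, y, z in m, then the turn, a rotation vector about the world's x, y, z in degrees, then the finger opening in m, from 0 to 0.0854. In form: [[tx, ty, tz, ax, ay, az, fingers], ...]. A call has 1 to 10 rows; each row is the pose to reach, as a shift and turn from the pose commanded when the call began; what a row does not reach only later rows make up. A row lasts 1/10 s, in which the tool goes at most 50 mm and 8.59 degrees, less where a joint would pass 70% of its speed; a pose out of reach is approached as far as the arm can. A call with a gripper value outside its range is refused whole. The fingers move at their own pace and stop on an object; the grip force is fixed at half the most. Time passes only in rows, so rows that repeat a pose let the fingers close. It gives the time, the measured TCP pose, the force, the opening and the grip force at its end, in the units of the state.
- arm.get_obs(): the state, without advancing time (a new reading comes with each control period).
- arm.capture(name): name is "scene" or "top" or "wrist"; returns (picture, depth): 420x560x3 uint8, red, green, blue; 420x560 float32, m along the optical axis (not along the pixel's ray), 0 where there is no reading.
- arm.camera_model(name): a dict with "intrinsics" (3x3 intrinsics, pixels), "R" (3x3) and "t" (3): a world point X has camera coordinates R X + t; the wrist camera has in their place "tool_from_camera" (4x4, takes a point from camera to tool coordinates, whose origin is the TCP and whose axes are the flange's). Camera axes: x right, y down, z forward; pixel columns grow to the right and rows downward; lengths in m; the calibration is good to about 2 mm. A picture is of the moment at which its call begins: read the wrist's pose just before it. camera_model takes no time and is no camera call.
- arm.sign_off(): hands the job in; it is judged then, once.
The state is a dict: "clock": time; "joints": joint angles; "qvel": joint speeds; "effort": joint torques, N m; "tcp_pos": TCP position; "tcp_rot": TCP orientation; "wrist_force": force on the tool from outside, world axes, zero at the start; "ft_torque": the same for the moment, N m; "opening": opening from 0.0 (shut) to 1.0 (fully open); "grip_force": force on a finger pad.
Only numpy, scipy, OpenCV 4.12 (cv2) and the standard library are available. Lean on these libraries where they do the work, as an engineer would, in place of code of your own. Each camera call takes 0.05 s, during which the arm holds its last target. There are 200 camera calls.

## Task

The delay line is going to another bench, so lock its carriage for the move: take the largest of the three T-handled keys from the stand, put it down through the brush-sealed slot in the unit's lid, feel along the hidden carriage until the key drops into the clamp screw (not one of the shallow pockets beside it), and turn it clockwise until it stops. Leave the key standing fully home in the screw, since it travels with the unit, and do not knock the other things on the bench about.

Things in the scene. Friction and masses are not known exactly. Their poses are not given: they have to be found in the camera images.
- delay_line: Fixed grey and aluminium instrument box, 280 mm long (its x), 84 mm wide (y), 85 mm high (z up), origin at the centre of its underside; motor at its +x end (to 171 mm from the middle), two brass ports at its -x end. Inside, unseen, a level steel carriage face lies under the whole slot, 50 mm above the underside; it does not move. 32 mm to either side of its screw hole it has a blind pocket, 18 mm wide, only 4 mm deep.
- slot_mid (a point): Centre of the lid's slot, level with the lid's top; axes as the box's. Slot 116 mm (x) by 20 mm (y), lid 5 mm thick. Black brush strips in it hide the inside and give way freely. On the slot's centre line, somewhere from -35 to +35 mm in x, the carriage face (35 mm below this point) has one round hole 24 mm wide, 8 mm deep, with the clamp screw's socket centred in its bottom.
- clamp_screw (a joint): Turn of the hidden clamp screw, rad: 0 loose, grows clockwise from above, stops at 1.40 (locked); starts at 0 to 0.35, stays where left (friction 0.15 N m). Its square socket is 11.5 mm wide, 13 mm deep, with a 2 mm lead-in; at 0 its sides lie along the box's x and y; its rim is 42 mm and its floor 29 mm above the box's underside.
- big_key_grip (a point): Middle of the black handle of the key to use, the largest of three upright T keys: flat-sided bar 90 mm long (its x), 14 mm thick (y), 26 mm tall. Below it a 10 mm neck, a collar 24 mm wide, 5 mm thick, on which the key hangs in the stand, then a round shank 14 mm wide whose last 24 mm are 10 mm square, sides along x and y. Tip 101 mm below this point; key 114 mm tall, 0.11 to 0.18 kg.
- big_key_tip (a point): Centre of the lower end of the largest key; axes as the handle's (z up along the key).
- mid_key_grip (a point): Middle of the handle (74 mm long, 14 mm thick) of the middle key: does not fit the screw, leave it in the stand.
- small_key_grip (a point): Middle of the handle (60 mm long, 14 mm thick) of the smallest key: does not fit the screw, leave it in the stand.
- key_stand: Fixed stand of bent grey sheet steel, 186 mm (x) by 76 mm (y), its top plate 85 mm high. Origin: centre of its underside. Three 17 mm holes in the top plate, at x = -60, 0 and 60 mm, hold the keys in any order, handles roughly across the row (within about 0.4 rad).
- ipa_pump: Bystander: white pump bottle, 66 mm wide, 126 mm tall; origin at the centre of its underside.
- screw_jar: Bystander: small jar, 46 mm wide, 54 mm tall; origin at the centre of its underside.
- solder_spool: Bystander: solder spool, 54 mm wide, 47 mm tall; origin at the centre of its underside.

How it is judged:
On the way, in this order (a step that is already met when the one before it is completed fails the run):
1. the largest key is fully home in the clamp screw, not yet turned to its stop (z of big_key_tip in the frame of delay_line between 0.024 and 0.033 m and value of joint clamp_screw below 1.2 rad), for 0.1 s.
2. the clamp screw is turned clockwise to its stop (value of joint clamp_screw above 1.28 rad), for 0.1 s.
At the end, for the whole second after the job is handed in: The clamp screw is turned clockwise to its stop (beyond 1.28 of 1.40 rad); the largest key stands upright (within 0.12 rad) in its socket, tip at most 4 mm above the socket's floor, at rest and released; nothing else on the bench was shifted by more than 30 mm or tipped (value of joint clamp_screw above 1.28 rad and z of big_key_tip in the frame of delay_line between 0.024 and 0.033 m and angle between big_key_tip's own z axis and vertical below 0.12 rad and linear speed of big_key below 0.02 m/s); the robot touches nothing.
It fails at once if the pump bottle, jar or solder spool is shifted by more than 30 mm (distance of any of ipa_pump, screw_jar, solder_spool from where it was at the start of the episode above 0.03 m).
It fails at once if the pump bottle, jar or spool is tipped over (angle between any of ipa_pump, screw_jar, solder_spool's own z axis and vertical above 0.4 rad).
It fails at once if one of the two smaller keys is taken or shifted by more than 30 mm (distance of any of mid_key_grip, small_key_grip from where it was at the start of the episode above 0.03 m).
It also fails if it takes over 58 s, if anything falls off the work surface, if the arm or the gripper's body presses on something with over 40 N, if the wrist force passes 120 N, or if a joint passes its speed limit or range.

## Working session

There is one attempt and no reset: what is moved stays moved. The work goes in short steps, Python scripts to look and compute and a shell command to move; the robot and the scene stay as the last step left them, time stands still between calls to the robot, and variables do not carry over. Pictures are saved under pics/ and viewed, at most 10 in all, crops included, and the job is handed in when it is done.

```bash
mkdir -p pics; ls
python3 - <<'E'
from rig import arm
import cv2,numpy as np
for n in("scene","top"):
    p,d=arm.capture(n); cv2.imwrite(f"pics/{n}0.png",p[:,:,::-1]); np.save(f"pics/{n}0.npy",d)
    m=arm.camera_model(n); print(n,{k:np.round(v,3).tolist() for k,v in m.items()})
o=arm.get_obs(); print(o)
print(arm.camera_model("wrist"))
E
```

```text
pics
scene {'intrinsics': [[526.626, 0.0, 282.416], [0.0, 526.626, 209.291], [0.0, 0.0, 1.0]], 'R': [[-0.894, -0.448, 0.006], [-0.305, 0.599, -0.741], [0.328, -0.664, -0.672]], 't': [0.342, 0.347, 0.827]}
top {'intrinsics': [[524.441, 0.0, 280.265], [0.0, 524.441, 208.342], [0.0, 0.0, 1.0]], 'R': [[-0.006, -1.0, -0.008], [-0.994, 0.007, -0.107], [0.107, 0.008, -0.994]], 't': [-0.192, 0.496, 1.013]}
{'clock': 0.1, 'joints': array([-1.23500258e+00,  2.60589239e-01, -1.39251880e-01,  1.17271046e+00,
        1.35081507e-05,  1.57081315e+00]), 'qvel': array([ 7.18550349e-05, -1.16392314e-03,  2.40014655e-03,  1.14363825e-03,
        1.92740053e-03,  1.14646555e-03]), 'effort': array([-2.32335033e-04, -4.06508088e+01,  2.54527652e+01,  1.00758945e-02,
       -3.04906087e-05, -1.30022738e-05]), 'tcp_pos': array([ 0.17279601, -0.49508836,  0.23055893]), 'tcp_rot': array([ 9.85939426e-01,  1.67100801e-01, -1.40007470e-04, -8.66412267e-04]), 'wrist_force': array([-0.30645263, -0.30818751,  0.19491478]), 'ft_torque': array([-0.01935703,  0.01206111,  0.03393714]), 'grip_force': 0.0, 'opening': 0.9991515606925175}
{'intrinsics': array([[333.83886384,   0.        , 282.05794405],
       [  0.        , 333.83886384, 210.53749404],
       [  0.        ,   0.        ,   1.        ]]), 'tool_from_camera': array([[-3.83954649e-04, -9.45148625e-01, -3.26640366e-01,
         8.31393549e-02],
       [ 9.99999926e-01, -3.67050465e-04, -1.13388856e-04,
         9.00263809e-04],
       [-1.27241766e-05, -3.26640385e-01,  9.45148697e-01,
        -1.42651472e-01],
       [ 0.00000000e+00,  0.00000000e+00,  0.00000000e+00,
         1.00000000e+00]])}
```

View pics/top0.png

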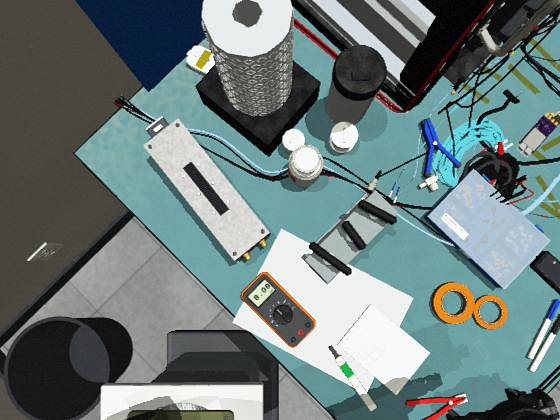

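View pics/scene0.png

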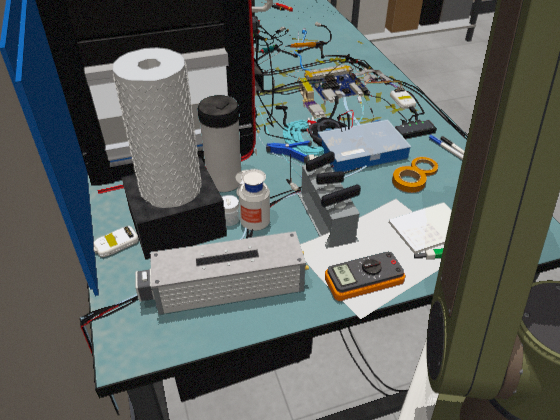

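The top view shows the box with its slot at about (206,188). The stand's three black handles are near (330,258), (354,235) and (377,207), and the bottle is at (305,165). The motor end is at the upper left (157,126) and the brass ports at the lower right (265,243). I'll measure the handles and slot next.

```bash
cat > h.py <<'E'
import numpy as np,cv2
from rig import arm
def cam(n,o=None):
    m=arm.camera_model(n);K=m["intrinsics"]
    if n=="wrist":
        from scipy.spatial.transform import Rotation as R
        T=np.eye(4);T[:3,:3]=R.from_quat(o["tcp_rot"]).as_matrix();T[:3,3]=o["tcp_pos"]
        W=T@m["tool_from_camera"]; return K,W[:3,:3],W[:3,3]
    return K,m["R"].T,-m["R"].T@m["t"]
def ray(c,uv,z):
    K,R,t=c; uv=np.atleast_2d(uv)
    d=np.c_[uv,np.ones(len(uv))]@np.linalg.inv(K).T@R.T
    return t+d*((z-t[2])/d[:,2])[:,None]
def cloud(c,dep):
    K,R,t=c; v,u=np.mgrid[:dep.shape[0],:dep.shape[1]]
    p=np.stack([(u-K[0,2])/K[0,0]*dep,(v-K[1,2])/K[1,1]*dep,dep],-1)
    return p@R.T+t
def rect(c,mask,z,box):
    u0,v0,u1,v1=box; m=np.zeros_like(mask,np.uint8); m[v0:v1,u0:u1]=mask[v0:v1,u0:u1]
    n,l,s,_=cv2.connectedComponentsWithStats(m)
    k=1+s[1:,4].argmax(); v,u=np.nonzero(l==k)
    P=ray(c,np.c_[u,v],z)[:,:2]
    (cx,cy),(w,h),a=cv2.minAreaRect((P*1000).astype(np.float32))
    if w<h: w,h,a=h,w,a+90
    a=(a+90)%180-90
    return np.round([cx,cy,w,h,a],1),len(u)
E
python3 - <<'E'
from h import *
im=cv2.imread("pics/top0.png");d=np.load("pics/top0.npy");c=cam("top")
P=cloud(c,d);g=im.max(2)
dark=g<55
for nm,b in dict(slot=(175,155,235,222),k1=(300,235,355,280),k2=(338,215,368,254),k3=(362,190,402,226)).items():
    s=np.zeros_like(dark);s[b[1]:b[3],b[0]:b[2]]=1
    zz=P[...,2][dark&s&(d>0)]
    zt=np.percentile(zz,90)
    if nm!="slot": m=(P[...,2]>zt-.012)&(g<90)
    else: m=dark
    print(nm,zt,np.percentile(zz,50),rect(c,m,0.085 if nm=="slot" else zt,b))
m=(P[...,2]>.075)&(P[...,2]<.095)&(d>0)
print("box",rect(c,m,.085,(130,110,280,270)));print("stand",rect(c,m,.085,(300,180,400,290)))
for uv in [(305,160),(292,140),(343,135),(358,70)]: print(uv,P[uv[1],uv[0]])
E
```

```text
slot 0.08411176941878995 0.08165683717564176 (array([527.8, -55.3, 113.3,  17.9,  38.6]), 563)
k1 0.12688296662295062 0.12431648075338209 (array([ 394.3, -283.6,   86.7,   14.4,   53.4]), 382)
k2 0.1269049738829187 0.12422826893863803 (array([ 435.4, -326.4,   58.2,   14.2,   35.4]), 260)
k3 0.1266690298482125 0.12310381665437226 (array([ 476.1, -370.6,   70.6,   15.2,   60.4]), 318)
box (array([527.1, -56.1, 280.7,  84. ,  38.5]), 6590)
stand (array([ 419. , -310.3,   58.5,   58. ,   44.4]), 807)
(305, 160) [ 0.57235729 -0.24154724  0.12134421]
(292, 140) [ 0.62609102 -0.21934275  0.05288277]
(343, 135) [ 0.63719686 -0.32003701  0.04530044]
(358, 70) [ 0.70491687 -0.32750388  0.21479132]
```

```bash
python3 -m handwheel '[[0.221,0.211,0,0,0,34,0.04],[0.221,0.211,0,0,0,34,0.04],[0.221,0.211,0,0,0,34,0.04],[0.221,0.211,0,0,0,34,0.04],[0.221,0.211,0,0,0,34,0.04],[0.221,0.211,0,0,0,34,0.04],[0.221,0.211,0,0,0,34,0.04],[0.221,0.211,0,0,0,34,0.04],[0.221,0.211,0,0,0,34,0.04],[0.221,0.211,0,0,0,34,0.04]]'
python3 - <<'E'
from h import *
o=arm.get_obs();p,d=arm.capture("wrist");cv2.imwrite("pics/w1.png",p[:,:,::-1]);np.save("pics/w1.npy",d)
c=cam("wrist",o);P=cloud(c,d)
print(o["joints"],o["tcp_pos"],o["tcp_rot"])
m=(P[...,2]>.112)&(P[...,2]<.14)&(d>0)&(p.max(2)<90)
n,l,s,_=cv2.connectedComponentsWithStats(m.astype(np.uint8))
for k in range(1,n):
    if s[k,4]>300:
        b=s[k];print(b,np.percentile(P[...,2][l==k],80),rect(c,(l==k),.126,(b[0],b[1],b[0]+b[2],b[1]+b[3])))
E
```

```text
clock: 1.1
tcp_pos: [0.3929, -0.2856, 0.2311]
tcp_rot: [0.894, 0.447, -0.0, -0.0]
wrist_force: [-0.3, 0.0, 1.1]
opening: 0.468
grip_force: 0.0
[-6.28308860e-01  1.93496950e-01 -2.27495709e-01  1.15044938e+00
 -3.92393250e-04  1.58628032e+00] [ 0.39287806 -0.28559221  0.23112783] [ 8.94492326e-01  4.47083142e-01 -3.22913815e-04 -1.96097760e-04]
[ 274  148   19  108 1760] 0.12602735364650103 (array([ 394.9, -284.4,   87.6,   13.7,   53.6]), 1760)
[ 336  180   41   70 1337] 0.1258543970508633 (array([ 434.9, -325.6,   59.5,   16.1,   35.6]), 1337)
[ 415  182   23   87 1727] 0.12579271384874155 (array([ 474.5, -368. ,   75.5,   17.1,   62.4]), 1727)
```

View pics/w1.png

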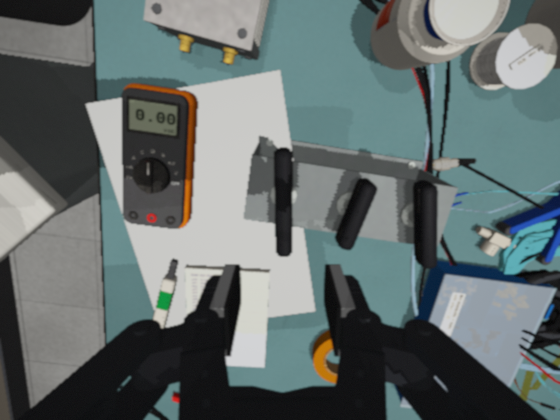

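The wrist view shows the largest handle at (284,200), centred between the fingers, with the smaller keys at (356,213) and (426,224). The grip measures (0.3947,-0.2842) at 53.5° with its top at 0.126, which matches the given sizes. I'll descend and grip.

```bash
python3 -m handwheel '[[0.001,0.001,-0.05,0,0,0.4,0.04],[0.001,0.001,-0.1,0,0,0.4,0.04],[0.001,0.001,-0.132,0,0,0.4,0.04],[0.001,0.001,-0.132,0,0,0.4,0.04],[0.001,0.001,-0.132,0,0,0.4,0.04],[0.001,0.001,-0.132,0,0,0.4,0.04]]'
python3 -m handwheel '[[0,0,0,0,0,0,0],[0,0,0,0,0,0,0],[0,0,0,0,0,0,0],[0,0,0,0,0,0,0],[0,0,0,0,0,0,0]]'
```

```text
clock: 1.75
tcp_pos: [0.3963, -0.2853, 0.1014]
tcp_rot: [0.893, 0.451, 0.001, 0.002]
wrist_force: [0.6, 0.7, -0.1]
opening: 0.467
grip_force: 0.0
clock: 2.25
tcp_pos: [0.3961, -0.2846, 0.1011]
tcp_rot: [0.892, 0.451, 0.001, 0.002]
wrist_force: [-0.4, -0.5, 8.2]
opening: 0.157
grip_force: 59.2
```

```bash
python3 -m handwheel '[[0,0,0.05,0,0,0,0],[0,0,0.1,0,0,0,0],[0,0,0.13,0,0,0,0],[0,0,0.13,0,0,0,0]]'
python3 -m handwheel '[[0.132,0.229,0,0,0,65,0],[0.132,0.229,0,0,0,65,0],[0.132,0.229,0,0,0,65,0],[0.132,0.229,0,0,0,65,0],[0.132,0.229,0,0,0,65,0],[0.132,0.229,0,0,0,65,0],[0.132,0.229,0,0,0,65,0],[0.132,0.229,0,0,0,65,0],[0.132,0.229,0,0,0,65,0],[0.132,0.229,0,0,0,65,0]]'
python3 - <<'E'
from h import *
o=arm.get_obs();p,d=arm.capture("wrist");cv2.imwrite("pics/w2.png",p[:,:,::-1]);np.save("pics/w2.npy",d)
print(o["joints"],o["tcp_pos"],o["tcp_rot"])
p,d=arm.capture("scene");cv2.imwrite("pics/s2.png",cv2.resize(p[100:340,80:400,::-1],None,fx=2,fy=2))
E
```

```text
clock: 2.65
tcp_pos: [0.3978, -0.2855, 0.2345]
tcp_rot: [0.892, 0.451, 0.002, 0.005]
wrist_force: [0.7, 0.4, -1.2]
opening: 0.149
grip_force: 61.5
clock: 3.65
tcp_pos: [0.5264, -0.0546, 0.2284]
tcp_rot: [0.511, 0.86, -0.0, -0.001]
wrist_force: [-0.5, 0.6, -1.6]
opening: 0.151
grip_force: 61.4
[-1.03304786e-01  2.69662408e-01 -1.32232189e-01  1.17048751e+00
 -3.66572938e-06  9.69418207e-01] [ 0.52640163 -0.05457526  0.22843223] [ 5.11011658e-01  8.59573416e-01 -3.34398738e-04 -7.18928991e-04]
```

View pics/w2.png

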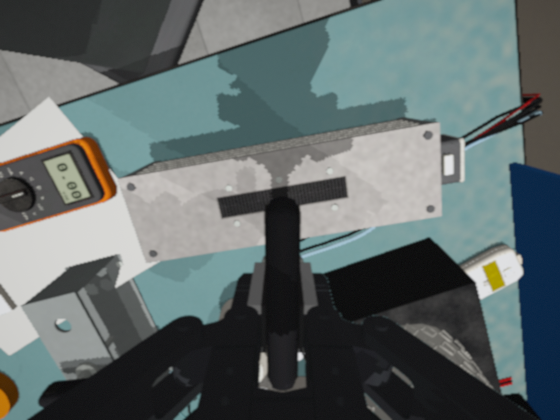

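View pics/s2.png

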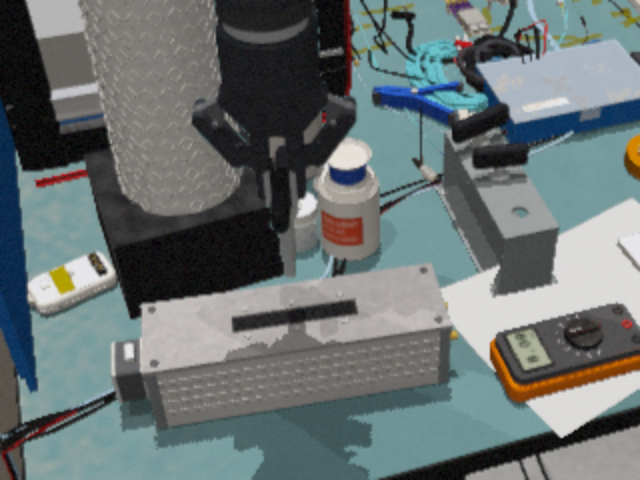

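The scene view shows the key hanging upright from the gripper, shank at about (288,230), and its stand hole is empty. In the wrist view the slot spans (218,207) to (347,187). I'll refine the slot pose, check the key and check clearance to the paper-roll block.

Run:
```python
from h import *
from scipy.spatial.transform import Rotation as R
o=dict(tcp_pos=np.array([.52640163,-.05457526,.22843223]),tcp_rot=[5.11011658e-01,8.59573416e-01,-3.34398738e-04,-7.18928991e-04])
c=cam("wrist",o);d=np.load("pics/w2.npy");im=cv2.imread("pics/w2.png");P=cloud(c,d);g=im.max(2)
m=(P[...,2]>.06)&(P[...,2]<.1)&(d>0)
lid=(P[...,2]>.075)&(P[...,2]<.095)&(d>0)
print("lid z",np.median(P[...,2][lid]))
print("box",rect(c,lid,.085,(100,100,450,290)))
v,u=np.nonzero((g<70)&m); k=(u>205)&(u<360)&(v>170)&(v<225); v,u=v[k],u[k]
Q=ray(c,np.c_[u,v],.084)[:,:2]*1000
B=np.array([[np.cos(np.radians(38.5)),np.sin(np.radians(38.5))],[-np.sin(np.radians(38.5)),np.cos(np.radians(38.5))]])
q=(Q-[527.5,-55.6])@B.T
print("slot ends in nominal box frame x",np.percentile(q[:,0],[.5,99.5]))
for s in(-50,-40,-30,30,40,50):
    w=q[abs(q[:,0]-s)<4,1]; print(s,len(w),np.percentile(w,[2,98]) if len(w) else '')
# roll in top view
T=cloud(cam("top"),np.load("pics/top0.npy")); h=(T[...,2]>.05)&(np.hypot(T[...,0]-.5275,T[...,1]+.0556)<.25)
pts=T[h]; r=(pts[:,:2]*1000-[527.5,-55.6])@B.T; r3=np.c_[r,pts[:,2]*1000]; r3=r3[abs(r3[:,1])>50]
for z0,z1 in((50,150),(150,250),(250,500)):
    s=r3[(r3[:,2]>z0)&(r3[:,2]<z1)]; 
    if len(s): print(z0,len(s),s[:, :2].min(0),s[:, :2].max(0), np.linalg.norm(s[:,:2],axis=1).min())
```

```text
lid z 0.08497070256850894
box (array([526.1, -57. , 280. ,  85.5,  38.5]), 27010)
slot ends in nominal box frame x [-58.77723817  53.89383841]
-50 167 [-9.49020596  7.77451716]
-40 167 [-9.49168952  7.59490894]
-30 165 [-9.65668974  7.46603275]
30 167 [-9.50091597  7.21067105]
40 172 [-9.55179085  7.22858654]
50 170 [-9.55314788  7.19371434]
50 5131 [-240.59832997 -249.55091611] [171.84959408 -60.8931054 ] 132.78120901688203
150 1264 [  26.24840442 -245.11415739] [ 119.19569913 -135.33034798] 154.36057163482658
250 6801 [  26.32822989 -245.40054548] [ 141.38409685 -134.78537271] 154.45542943776974
```

```bash
python3 -m handwheel '[[-0.027,-0.024,0,0,0,0,0],[-0.027,-0.024,-0.03,0,0,0,0],[-0.027,-0.024,-0.03,0,0,0,0],[-0.027,-0.024,-0.03,0,0,0,0],[-0.027,-0.024,-0.03,0,0,0,0]]'
```

```text
clock: 4.25
tcp_pos: [0.501, -0.0787, 0.2003]
tcp_rot: [0.51, 0.86, 0.0, 0.001]
wrist_force: [0.3, -0.5, -1.8]
opening: 0.157
grip_force: 61.4
```

```bash
python3 -m handwheel '[[-0.001,0.0005,0,0,0,0,0],[-0.001,0.0005,-0.03,0,0,0,0],[-0.001,0.0005,-0.052,0,0,0,0],[-0.001,0.0005,-0.052,0,0,0,0],[-0.001,0.0005,-0.052,0,0,0,0]]'; python3 -m handwheel '[[0,0,-0.004,0,0,0,0],[0,0,-0.008,0,0,0,0],[0,0,-0.01,0,0,0,0],[0,0,-0.01,0,0,0,0]]'
```

```text
clock: 4.75
tcp_pos: [0.4992, -0.078, 0.1478]
tcp_rot: [0.51, 0.86, -0.0, -0.0]
wrist_force: [-0.7, 0.2, -0.5]
opening: 0.15
grip_force: 63.4
clock: 5.15
tcp_pos: [0.4997, -0.0782, 0.1385]
tcp_rot: [0.51, 0.86, 0.0, 0.001]
wrist_force: [-0.5, -0.0, 4.2]
opening: 0.153
grip_force: 64.3
```

```bash
python3 -m handwheel '[[0,0,-0.001,0,0,0,0],[0,0,-0.001,0,0,0,0]]'; python3 -m handwheel '[[0.004,0.003,0,0,0,0,0],[0.004,0.003,0,0,0,0,0]]';python3 -m handwheel '[[0.004,0.003,0,0,0,0,0],[0.004,0.003,0,0,0,0,0]]'
```

```text
clock: 5.35
tcp_pos: [0.4999, -0.0783, 0.1384]
tcp_rot: [0.51, 0.86, 0.001, 0.001]
wrist_force: [-2.6, 0.5, 10.5]
opening: 0.15
grip_force: 65.3
clock: 5.55
tcp_pos: [0.5022, -0.0766, 0.1384]
tcp_rot: [0.51, 0.86, -0.002, 0.001]
wrist_force: [-6.2, -3.0, 14.6]
opening: 0.152
grip_force: 65.7
clock: 5.75
tcp_pos: [0.506, -0.074, 0.1384]
tcp_rot: [0.511, 0.86, -0.002, 0.001]
wrist_force: [-5.9, -3.7, 14.3]
opening: 0.152
grip_force: 65.9
```

```bash
for i in 1; do python3 -m handwheel '[[0.003,0.0025,0,0,0,0,0],[0.003,0.0025,0,0,0,0,0]]'; python3 -m handwheel '[[0.003,0.0025,0,0,0,0,0],[0.003,0.0025,0,0,0,0,0]]'; python3 -m handwheel '[[0.003,0.0025,0,0,0,0,0],[0.003,0.0025,0,0,0,0,0]]'; done | egrep 'pos|force: \['
```

```text
tcp_pos: [0.509, -0.0718, 0.1384]
wrist_force: [-7.1, -3.2, 13.8]
tcp_pos: [0.512, -0.0694, 0.1384]
wrist_force: [-6.3, -5.1, 14.2]
tcp_pos: [0.5152, -0.0668, 0.1383]
wrist_force: [-6.8, -4.8, 13.1]
```

```bash
(python3 -m handwheel '[[0.003,0.0025,0,0,0,0,0],[0.003,0.0025,0,0,0,0,0]]'; python3 -m handwheel '[[0.003,0.0025,0,0,0,0,0],[0.003,0.0025,0,0,0,0,0]]'; python3 -m handwheel '[[0.003,0.0025,0,0,0,0,0],[0.003,0.0025,0,0,0,0,0]]') | egrep 'pos|force: \['
```

```text
tcp_pos: [0.5185, -0.0641, 0.1382]
wrist_force: [-5.2, -3.4, 11.0]
tcp_pos: [0.5225, -0.0598, 0.1371]
wrist_force: [0.1, -0.1, -0.8]
tcp_pos: [0.5242, -0.0572, 0.1358]
wrist_force: [-2.2, -1.6, -0.5]
```

```bash
(python3 -m handwheel '[[-0.001,-0.001,-0.002,0,0,0,0],[-0.001,-0.001,-0.003,0,0,0,0]]'; python3 -m handwheel '[[0,0,-0.001,0,0,0,0],[0,0,-0.001,0,0,0,0]]')
```

```text
clock: 7.15
tcp_pos: [0.5241, -0.0578, 0.1344]
tcp_rot: [0.51, 0.86, 0.001, 0.0]
wrist_force: [-4.3, -0.1, 15.1]
opening: 0.149
grip_force: 65.8
clock: 7.35
tcp_pos: [0.5242, -0.0578, 0.1344]
tcp_rot: [0.51, 0.86, 0.001, 0.001]
wrist_force: [-4.1, 0.6, 15.1]
opening: 0.148
grip_force: 65.9
```

Contact at exactly 4 mm below the face means this is a pocket, with its centre near box x = -3. A screw at -35 is ruled out because the scan started there on solid face, so the screw should be near x = +29. I'll lift clear and hop 32 mm.

```bash
python3 -m handwheel '[[0,0,0.012,0,0,0,0],[0,0,0.012,0,0,0,0],[0.0256,0.0193,0.012,0,0,0,0],[0.0256,0.0193,0.012,0,0,0,0],[0.0256,0.0193,0.012,0,0,0,0],[0.0256,0.0193,0.004,0,0,0,0],[0.0256,0.0193,0,0,0,0,0],[0.0256,0.0193,0,0,0,0,0]]'
```

```text
clock: 8.15
tcp_pos: [0.5482, -0.0391, 0.1311]
tcp_rot: [0.51, 0.86, -0.001, -0.001]
wrist_force: [0.8, -0.0, -1.0]
opening: 0.15
grip_force: 63.5
```

```bash
(python3 -m handwheel '[[0,0,-0.003,0,0,0,0],[0,0,-0.003,0,0,0,0]]';python3 -m handwheel '[[0,0,-0.001,0,0,0,0],[0,0,-0.001,0,0,0,0]]')
```

```text
clock: 8.35
tcp_pos: [0.5494, -0.0391, 0.1299]
tcp_rot: [0.51, 0.86, -0.0, 0.0]
wrist_force: [-2.1, 0.5, 3.8]
opening: 0.154
grip_force: 64.2
clock: 8.55
tcp_pos: [0.5495, -0.0391, 0.1297]
tcp_rot: [0.51, 0.86, 0.0, 0.0]
wrist_force: [-2.4, 0.6, 7.3]
opening: 0.147
grip_force: 65.1
```

```bash
(python3 -m handwheel '[[0,0,0.004,0,0,0,0],[0.0063,0.005,0.004,0,0,0,0],[0.0063,0.005,0.004,0,0,0,0],[0.0063,0.005,0.004,0,0,0,0]]';python3 -m handwheel '[[-0.0094,-0.0075,0,0,0,0,0],[-0.0094,-0.0075,0,0,0,0,0],[-0.0094,-0.0075,0,0,0,0,0]]')|egrep 'pos|force: \['
```

```text
tcp_pos: [0.5528, -0.0349, 0.1313]
wrist_force: [-5.2, -2.8, 1.0]
tcp_pos: [0.5471, -0.0414, 0.1324]
wrist_force: [0.5, 1.0, -1.8]
```

```bash
(python3 -m handwheel '[[-0.0024,-0.0019,0,0,0,0,0],[-0.0024,-0.0019,0,0,0,0,0],[-0.0024,-0.0019,0,0,0,0,0]]';python3 -m handwheel '[[0,0,0,0,0,0,0]]')|egrep 'pos|force: \['
```

```text
tcp_pos: [0.5443, -0.0432, 0.1324]
wrist_force: [-0.6, 0.3, -1.4]
tcp_pos: [0.5443, -0.0432, 0.1323]
wrist_force: [0.5, 0.3, -1.1]
```

```bash
(python3 -m handwheel '[[-0.0024,-0.0019,0,0,0,0,0],[-0.0024,-0.0019,0,0,0,0,0],[-0.0024,-0.0019,0,0,0,0,0]]';python3 -m handwheel '[[-0.0016,-0.0012,0,0,0,0,0],[-0.0016,-0.0012,0,0,0,0,0]]')|egrep 'pos|force: \['
```

```text
tcp_pos: [0.5426, -0.0445, 0.1326]
wrist_force: [3.5, 3.6, -2.2]
tcp_pos: [0.5419, -0.0451, 0.1328]
wrist_force: [5.5, 5.3, -3.0]
```

```bash
(python3 -m handwheel '[[0.0072,0.0064,0,0,0,0,0],[0.0072,0.0064,0,0,0,0,0],[0.0072,0.0064,0,0,0,0,0]]';python3 -m handwheel '[[0,0,-0.003,0,0,0,0],[0,0,-0.005,0,0,0,0],[0,0,-0.005,0,0,0,0]]')|egrep 'pos|force: \['
```

```text
tcp_pos: [0.5466, -0.0403, 0.132]
wrist_force: [-0.2, 0.1, -0.9]
tcp_pos: [0.5469, -0.0399, 0.1276]
wrist_force: [-1.4, 1.5, 4.1]
```

```bash
(python3 -m handwheel '[[0,0,-0.002,0,0,0,0],[0,0,-0.002,0,0,0,0]]';python3 -m handwheel '[[0,0,-0.002,0,0,0,0],[0,0,-0.002,0,0,0,0]]')|egrep 'pos|force: \['
```

```text
tcp_pos: [0.5464, -0.0396, 0.1247]
wrist_force: [-0.6, 2.8, -0.1]
tcp_pos: [0.5465, -0.0396, 0.1226]
wrist_force: [-1.9, 3.8, -1.1]
```

It is dropping freely into the socket, so I'll continue down to the floor (expected TCP about 0.1174).

```bash
(python3 -m handwheel '[[0,0,-0.002,0,0,0,0],[0,0,-0.004,0,0,0,0],[0,0,-0.004,0,0,0,0]]';python3 -m handwheel '[[0,-0.0005,-0.002,0,0,0,0],[0,-0.0005,-0.002,0,0,0,0],[0,-0.0005,-0.002,0,0,0,0]]')
```

```text
clock: 11.45
tcp_pos: [0.5466, -0.0397, 0.1187]
tcp_rot: [0.51, 0.86, -0.0, -0.001]
wrist_force: [-2.3, 2.7, -0.4]
opening: 0.151
grip_force: 63.7
clock: 11.75
tcp_pos: [0.5467, -0.0399, 0.1175]
tcp_rot: [0.51, 0.86, 0.0, -0.001]
wrist_force: [-3.4, 4.2, 3.1]
opening: 0.145
grip_force: 64.2
```

```bash
python3 -m handwheel '[[0,0,0,0,0,-7,0],[0,0,0,0,0,-14,0],[0,0,0,0,0,-21,0],[0,0,0,0,0,-28,0],[0,0,0,0,0,-35,0],[0,0,0,0,0,-42,0],[0,0,0,0,0,-49,0],[0,0,0,0,0,-56,0],[0,0,0,0,0,-63,0],[0,0,0,0,0,-63,0]]'; python3 -c "
from rig import arm;o=arm.get_obs();print(o['ft_torque'],o['joints'])"
```

```text
clock: 12.75
tcp_pos: [0.548, -0.0398, 0.1175]
tcp_rot: [0.884, 0.467, 0.001, -0.0]
wrist_force: [-2.2, 5.0, 1.0]
opening: 0.148
grip_force: 63.8
[1.45664294 0.36419721 0.03439962] [-7.34474148e-02  3.72371585e-01 -2.84661611e-01  9.12378586e-01
  1.68671375e-03  2.09622186e+00]
```

```bash
python3 -m handwheel '[[0,0,0,0,0,-4,0],[0,0,0,0,0,-8,0],[0,0,0,0,0,-8,0]]'; python3 -c "
from rig import arm;o=arm.get_obs();print(o['ft_torque'])"; python3 -m handwheel '[[0,0,0,0,0,-4,0],[0,0,0,0,0,-8,0],[0,0,0,0,0,-8,0]]'; python3 -c "
from rig import arm;o=arm.get_obs();print(o['ft_torque'])"
```

```text
clock: 13.05
tcp_pos: [0.5482, -0.04, 0.1175]
tcp_rot: [0.914, 0.405, 0.001, -0.0]
wrist_force: [-1.3, 4.7, 0.7]
opening: 0.149
grip_force: 63.7
[1.47405474 0.16423615 0.14259533]
clock: 13.35
tcp_pos: [0.5482, -0.0401, 0.1175]
tcp_rot: [0.94, 0.341, 0.001, -0.0]
wrist_force: [0.6, 5.5, -0.6]
opening: 0.15
grip_force: 63.6
[ 1.53335560e+00 -5.59285800e-04  1.36472805e-01]
```

```bash
python3 -m handwheel '[[0,0,0,0,0,-4,0],[0,0,0,0,0,-4,0]]'|grep rot; python3 -c "
from rig import arm;o=arm.get_obs();print(o['ft_torque'])"; python3 -m handwheel '[[0,0,0,0,0,-3,0],[0,0,0,0,0,-3,0]]'; python3 -c "
from rig import arm;o=arm.get_obs();print(o['ft_torque'])"
```

```text
tcp_rot: [0.952, 0.308, 0.001, -0.0]
[ 1.44526731 -0.19413402  0.17644061]
clock: 13.75
tcp_pos: [0.5483, -0.0403, 0.1175]
tcp_rot: [0.959, 0.283, 0.001, 0.0]
wrist_force: [0.5, 4.6, 0.0]
opening: 0.149
grip_force: 63.6
[ 1.48573308 -0.31806911  0.16322604]
```

```bash
python3 -m handwheel '[[0,0,0,0,0,-4,0],[0,0,0,0,0,-4,0]]'|grep rot; python3 -c "
from rig import arm;o=arm.get_obs();print(o['ft_torque'])"; python3 -m handwheel '[[0,0,0,0,0,-4,0],[0,0,0,0,0,-4,0]]'
python3 - <<'E'
from h import *
o=arm.get_obs();print(o['ft_torque'],o['joints'])
p,d=arm.capture("top");cv2.imwrite("pics/t3.png",cv2.resize(p[110:270,120:330,::-1],None,fx=3,fy=3))
p,d=arm.capture("wrist");cv2.imwrite("pics/w3.png",p[:,:,::-1])
E
```

```text
tcp_rot: [0.969, 0.249, 0.001, 0.0]
[ 1.45753333 -0.4311142   0.05840467]
clock: 14.15
tcp_pos: [0.5482, -0.0404, 0.1175]
tcp_rot: [0.977, 0.215, 0.001, 0.0]
wrist_force: [1.5, 5.0, -0.8]
opening: 0.151
grip_force: 63.6
[ 1.37878383 -0.54126975  0.19921103] [-7.37105094e-02  3.72474305e-01 -2.84501414e-01  9.12023419e-01
  2.35701269e-04  2.63408557e+00]
```

View pics/w3.png

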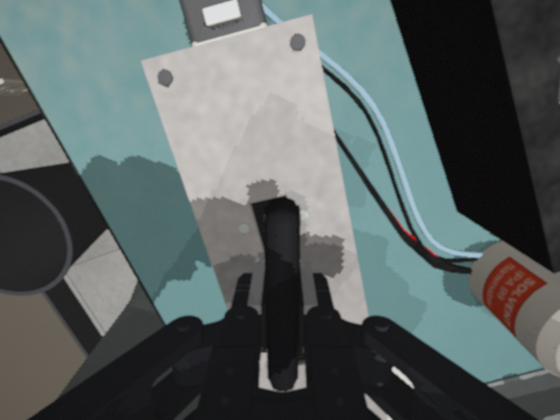

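View pics/t3.png

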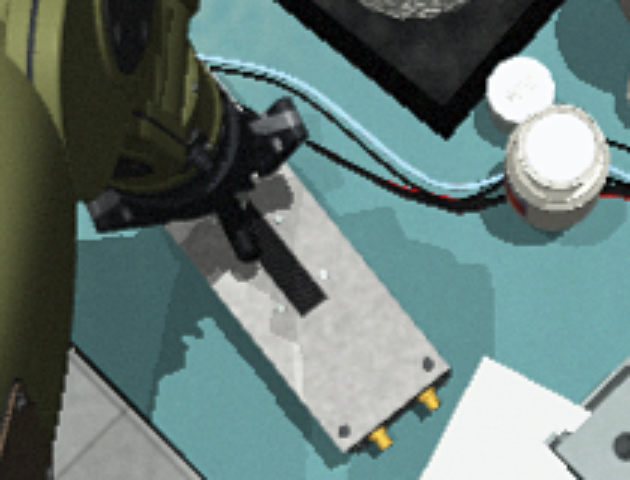

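```bash
T='from rig import arm;o=arm.get_obs();print(o["ft_torque"].round(3),o["tcp_pos"].round(4),o["joints"][5].round(3),o["effort"][5].round(3))'
python3 -c "$T"; python3 -m handwheel '[[0,0,0,0,0,0,0],[0,0,0,0,0,0,0]]'>/dev/null; python3 -c "$T"
python3 -m handwheel '[[0,0,0,0,0,-3,0],[0,0,0,0,0,-3,0]]'>/dev/null; python3 -c "$T"
python3 -m handwheel '[[0,0,0,0,0,-3,0],[0,0,0,0,0,-3,0]]'>/dev/null; python3 -c "$T"
python3 -m handwheel '[[0,0,0,0,0,-3,0],[0,0,0,0,0,-3,0]]'>/dev/null; python3 -c "$T"
```

```text
[ 1.378 -0.49   0.188] [ 0.5483 -0.0404  0.1176] 2.633 0.191
[ 1.448 -0.574  0.167] [ 0.5483 -0.0404  0.1176] 2.633 0.181
[ 1.374 -0.603  0.214] [ 0.5483 -0.0405  0.1175] 2.686 0.429
[ 1.34  -0.7    0.227] [ 0.5483 -0.0406  0.1176] 2.739 0.424
[ 1.305 -0.784  0.281] [ 0.5483 -0.0406  0.1176] 2.791 0.385
```

Run:
```python
from h import *
p,d=arm.capture("wrist");cv2.imwrite("pics/w4.png",p[:,:,::-1])
for n in("w2","w3","w4"):
    im=cv2.imread(f"pics/{n}.png")
    cv2.imwrite(f"pics/{n}c.png",im[180:400,200:370])
a=np.hstack([cv2.imread(f"pics/{n}c.png") for n in("w2","w3","w4")])
a=cv2.convertScaleAbs(a,alpha=2.5,beta=20)
cv2.imwrite("pics/cmp.png",cv2.resize(a,None,fx=1.5,fy=1.5))
```

```text
(no output)
```

View pics/cmp.png

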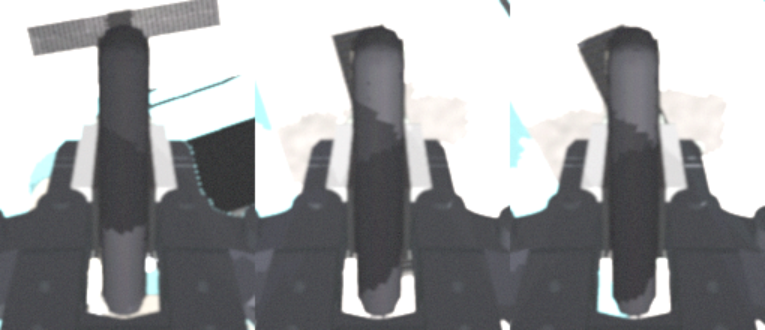

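```bash
T='from rig import arm;o=arm.get_obs();print(o["ft_torque"].round(3),o["wrist_force"].round(1),o["tcp_pos"].round(4),o["joints"][5].round(3),o["effort"][5].round(3),o["clock"])'
python3 -m handwheel '[[0,0.0008,0,0,0,-4,0],[0,0.0008,0,0,0,-4,0],[0,0.0008,0,0,0,-4,0]]'>/dev/null; python3 -c "$T"
python3 -m handwheel '[[0,0,0,0,0,-4,0],[0,0,0,0,0,-4,0],[0,0,0,0,0,-4,0]]'>/dev/null; python3 -c "$T"
```

```text
[ 0.558 -1.038  0.128] [ 3.   1.9 -1.6] [ 0.5482 -0.0404  0.1175] 2.863 0.122 15.4
[ 0.33  -1.186  0.092] [ 3.9  0.9 -2. ] [ 0.5481 -0.0403  0.1175] 2.933 0.103 15.7
```

```bash
python3 -m handwheel '[[0,0,0,0,0,0,0.04],[0,0,0,0,0,0,0.04],[0,0,0,0,0,0,0.04],[0,0,0,0,0,0,0.04]]'
python3 - <<'E'
from h import *
o=arm.get_obs();print(o["ft_torque"],o["tcp_rot"])
p,d=arm.capture("wrist");a=p[100:400,120:440,::-1]
cv2.imwrite("pics/w5.png",cv2.resize(cv2.convertScaleAbs(a,alpha=2,beta=20),None,fx=1.8,fy=1.8))
E
```

```text
clock: 16.1
tcp_pos: [0.5465, -0.0399, 0.1171]
tcp_rot: [0.998, 0.067, -0.001, 0.0]
wrist_force: [-0.1, 0.7, 0.3]
opening: 0.469
grip_force: 0.0
[ 0.01985405 -0.00044838  0.02647284] [ 9.97775657e-01  6.66571404e-02 -7.36525570e-04  1.46954668e-04]
```

View pics/w5.png

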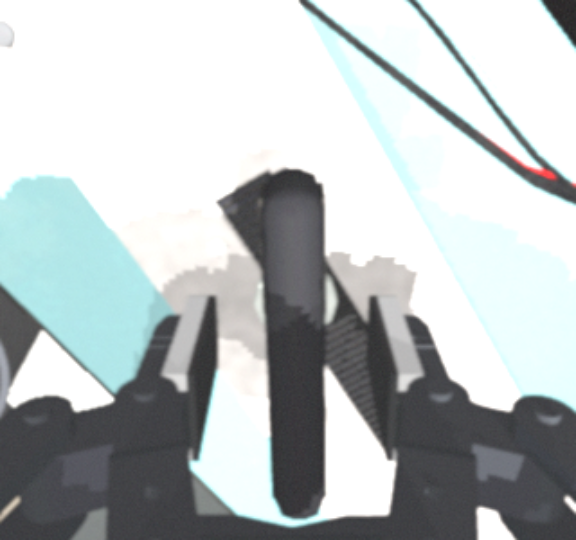

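The key stands in the socket and stayed put on release. Its yaw (about 8°) doesn't fit a socket at its stop, so I can't take this as locked. I'll regrip half a turn back, which gives more joint-6 range, and turn slowly while watching the torque.

```bash
python3 -m handwheel '[[0,0,0.03,0,0,0,0.04],[0,0,0.06,0,0,0,0.04],[0,0,0.06,0,0,8,0.04],[0,0,0.06,0,0,16,0.04],[0,0,0.06,0,0,24,0.04],[0,0,0.06,0,0,32,0.04],[0,0,0.06,0,0,40,0.04],[0,0,0.06,0,0,48,0.04],[0,0,0.06,0,0,56,0.04],[0,0,0.06,0,0,60,0.04]]'|grep pos
python3 - <<'E'
from h import *
o=arm.get_obs();p,d=arm.capture("top");c=cam("top");P=cloud(c,d);np.save("pics/t6.npy",d);cv2.imwrite("pics/t6.png",p[:,:,::-1])
p,d=arm.capture("wrist");c=cam("wrist",o);P=cloud(c,d);cv2.imwrite("pics/w6.png",p[:,:,::-1])
m=(P[...,2]>.122)&(P[...,2]<.155)&(d>0)&(p.max(2)<90)&(np.hypot(P[...,0]-.548,P[...,1]+.04)<.07)
n,l,s,_=cv2.connectedComponentsWithStats(m.astype(np.uint8))
for k in range(1,n):
    if s[k,4]>200:
        b=s[k];print(b,np.percentile(P[...,2][l==k],[20,50,80]),rect(c,(l==k),.143,(b[0],b[1],b[0]+b[2],b[1]+b[3])))
print(o["tcp_pos"],o["joints"][5])
E
```

```text
tcp_pos: [0.547, -0.0397, 0.1772]
[ 219  197  131   84 3675] [0.13423956 0.14140779 0.1427425 ] (array([546.8, -37.3,  85.1,  18.5,   8.9]), 3675)
[ 0.54695873 -0.03974383  0.177215  ] 1.8845237598111775
```

View pics/w6.png

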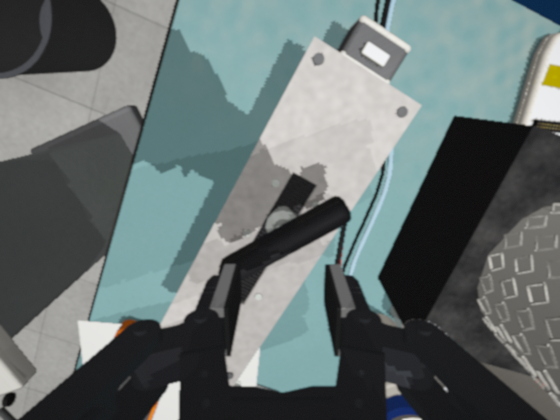

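The key stands upright with its handle top at z 0.1427, so the tip is at 0.0287, home. The handle runs from (225,262) to (348,208), yaw about 8.5°. I'll turn the gripper the rest of the half turn and regrip.

```bash
(python3 -m handwheel '[[0,0.0008,0,0,0,8,0.04],[0,0.0008,0,0,0,16,0.04],[0,0.0008,0,0,0,24,0.04],[0,0.0008,0,0,0,32,0.04],[0,0.0008,0,0,0,40,0.04],[0,0.0008,0,0,0,48,0.04],[0,0.0008,0,0,0,56,0.04],[0,0.0008,0,0,0,64,0.04],[0,0.0008,0,0,0,64,0.04]]'; python3 -m handwheel '[[0,0,0,0,0,8,0.04],[0,0,0,0,0,16,0.04],[0,0,0,0,0,24,0.04],[0,0,0,0,0,32,0.04],[0,0,0,0,0,40,0.04],[0,0,0,0,0,48,0.04],[0,0,0,0,0,56,0.04],[0,0,0,0,0,56,0.04],[0,0,-0.03,0,0,56,0.04],[0,0,-0.057,0,0,56,0.04]]';python3 -m handwheel '[[0,0,0,0,0,0,0.04],[0,0,0,0,0,0,0.03],[0,0,0,0,0,0,0.02],[0,0,0,0,0,0,0],[0,0,0,0,0,0,0],[0,0,0,0,0,0,0]]')
T='from rig import arm;o=arm.get_obs();print(o["ft_torque"].round(3),o["wrist_force"].round(1),o["tcp_pos"].round(4),o["joints"][5].round(3),o["effort"][5].round(3),o["clock"])'
python3 -c "$T"
```

```text
clock: 18.15
tcp_pos: [0.5471, -0.0389, 0.1773]
tcp_rot: [0.41, 0.912, -0.0, -0.0]
wrist_force: [0.6, -0.4, -0.3]
opening: 0.464
grip_force: 0.0
clock: 19.15
tcp_pos: [0.5482, -0.039, 0.1204]
tcp_rot: [-0.063, 0.998, -0.0, 0.001]
wrist_force: [-0.3, 0.2, 0.2]
opening: 0.469
grip_force: 0.0
clock: 19.75
tcp_pos: [0.5487, -0.0395, 0.1221]
tcp_rot: [-0.066, 0.998, -0.001, 0.002]
wrist_force: [-0.4, -1.4, 5.7]
opening: 0.149
grip_force: 60.8
[-0.57   0.121  0.044] [-0.4 -1.4  5.7] [ 0.5487 -0.0395  0.1221] -0.204 0.081 19.75
```

```bash
T='from rig import arm;o=arm.get_obs();print(o["ft_torque"].round(3),o["wrist_force"].round(1),o["tcp_pos"].round(4),o["joints"][5].round(3),o["effort"][5].round(3),o["clock"])'
python3 -m handwheel '[[0,0,0,0,0,-4,0],[0,0,0,0,0,-4,0]]'>/dev/null; python3 -c "$T"
python3 -m handwheel '[[0,0,0,0,0,-4,0],[0,0,0,0,0,-4,0]]'>/dev/null; python3 -c "$T"
python3 -m handwheel '[[0,0,0,0,0,-4,0],[0,0,0,0,0,-4,0]]'>/dev/null; python3 -c "$T"
python3 -m handwheel '[[0,0,0,0,0,-4,0],[0,0,0,0,0,-4,0]]'>/dev/null; python3 -c "$T"
python3 -m handwheel '[[0,0,0,0,0,-4,0],[0,0,0,0,0,-4,0]]'>/dev/null; python3 -c "$T"
```

```text
[-0.572  0.147 -0.156] [-1.  -1.6  5.6] [ 0.5487 -0.0396  0.1221] -0.132 0.078 19.95
[-0.679  0.078  0.078] [-1.  -2.4  6.2] [ 0.5487 -0.0396  0.1221] -0.063 0.315 20.15
[-0.689  0.185 -0.027] [-0.2 -2.4  6.2] [ 0.5487 -0.0397  0.1221] 0.007 0.193 20.35
[-0.757  0.093 -0.083] [ 0.1 -2.5  6.1] [ 0.5488 -0.0399  0.1221] 0.077 0.139 20.55
[-0.806  0.101 -0.242] [-1.4 -2.6  6.6] [ 0.5488 -0.0399  0.1221] 0.147 0.086 20.75
```

```bash
T='from rig import arm;o=arm.get_obs();print(o["ft_torque"].round(3),o["wrist_force"].round(1),o["tcp_pos"].round(4),o["joints"][5].round(3),o["effort"][5].round(3),o["clock"])'
python3 -m handwheel '[[0,0,0,0,0,-4,0],[0,0,0,0,0,-8,0],[0,0,0,0,0,-8,0],[0,0,0,0,0,-8,0]]'>/dev/null; python3 -c "$T"
python3 -m handwheel '[[0,0,0,0,0,-4,0],[0,0,0,0,0,-8,0],[0,0,0,0,0,-8,0],[0,0,0,0,0,-8,0]]'>/dev/null; python3 -c "$T"
python3 -m handwheel '[[0,0,0,0,0,-4,0],[0,0,0,0,0,-8,0],[0,0,0,0,0,-8,0],[0,0,0,0,0,-8,0]]'>/dev/null; python3 -c "$T"
python3 -m handwheel '[[0,0,0,0,0,-4,0],[0,0,0,0,0,-8,0],[0,0,0,0,0,-8,0],[0,0,0,0,0,-8,0]]'>/dev/null; python3 -c "$T"
```

```text
[-0.88   0.139 -0.065] [-0.2 -3.   6.2] [ 0.5487 -0.0401  0.1221] 0.285 -0.083 21.15
[-0.999  0.125 -0.053] [-0.2 -2.7  6.9] [ 0.5486 -0.0403  0.1221] 0.425 -0.016 21.55
[-0.859  0.176 -0.036] [ 0.3 -2.6  5.8] [ 0.5486 -0.04    0.122 ] 0.564 0.0 21.95
[-0.911  0.16   0.015] [-0.9 -3.4  6.9] [ 0.5485 -0.0401  0.1221] 0.704 0.034 22.35
```

```bash
cat > hy.py <<'E'
from h import *
def hy():
    "handle yaw relative to tool x, from the handle's top surface in the wrist depth, in tool coordinates"
    o=arm.get_obs();p,d=arm.capture("wrist")
    m=arm.camera_model("wrist");M=m["tool_from_camera"];Q=cloud((m["intrinsics"],M[:3,:3],M[:3,3]),d)
    W=cloud(cam("wrist",o),d)
    k=(d>0)&(abs(W[...,2]-.141)<.006)&(p.max(2)<110)&(np.hypot(Q[...,0],Q[...,1])<.055)&(Q[...,0]>.013)
    n,l,s,_=cv2.connectedComponentsWithStats(k.astype(np.uint8));b=1+s[1:,4].argmax()
    q=Q[l==b][:,:2]*1000
    vx,vy,x,y=cv2.fitLine(q.astype(np.float32),cv2.DIST_HUBER,0,.01,.01).ravel()
    r=2*np.degrees(np.arctan2(o["tcp_rot"][1],o["tcp_rot"][0]))
    print("n",len(q),"dir",np.degrees(np.arctan(vy/vx)),"y at 0",y-x*vy/vx,"x",q[:,0].min(),q[:,0].max(),"topz",np.percentile(W[l==b][:,2],[50,90]),"tool yaw",r)
if __name__=="__main__": hy()
E
python3 hy.py
```

```text
n 2759 dir -0.10324276 y at 0 -1.477257 x 13.057255863825043 47.063801535193996 topz [0.14166242 0.14296296] tool yaw 135.57688670132328
```

```bash
cat > t.py <<'E'
from rig import arm
o=arm.get_obs();print(o["ft_torque"].round(2),o["wrist_force"].round(1),o["tcp_pos"].round(4),o["joints"][5].round(3),o["effort"][5].round(2),round(o["clock"],2))
E
t(){ tail -0; python3 t.py; }
python3 -m handwheel '[[0,-0.0004,0,0,0,-3,0]]'|t
python3 -m handwheel '[[0,0,0,0,0,-3,0]]'|t
python3 -m handwheel '[[0,0,0,0,0,-3,0]]'|t
python3 -m handwheel '[[0,0,0,0,0,-3,0]]'|t
python3 -m handwheel '[[0,0,0,0,0,-3,0]]'|t
python3 -m handwheel '[[0,0,0,0,0,-3,0]]'|t
python3 -m handwheel '[[0,0,0,0,0,-3,0]]'|t
python3 -m handwheel '[[0,0,0,0,0,-3,0]]'|t
python3 -m handwheel '[[0,0,0,0,0,-3,0]]'|t
python3 -m handwheel '[[0,0,0,0,0,-3,0]]'|t
python3 -m handwheel '[[0,0,0,0,0,-3,0]]'|t
python3 -m handwheel '[[0,0,0,0,0,-3,0]]'|t
```

```text
[-0.87  0.28 -0.02] [-0.1 -3.3  7. ] [ 0.5484 -0.0404  0.122 ] 0.757 -0.56 22.5
[-0.87  0.28 -0.02] [-0.1 -3.3  7. ] [ 0.5484 -0.0404  0.122 ] 0.757 -0.56 22.5
[-1.15  0.32  0.06] [-0.8 -4.2  6.8] [ 0.5483 -0.0408  0.1221] 0.862 -0.36 22.7
[-1.15  0.32  0.06] [-0.8 -4.2  6.8] [ 0.5483 -0.0408  0.1221] 0.862 -0.36 22.7
[-1.21  0.35  0.17] [-1.3 -3.9  7.4] [ 0.5483 -0.0409  0.122 ] 0.967 -0.21 22.9
[-1.21  0.35  0.17] [-1.3 -3.9  7.4] [ 0.5483 -0.0409  0.122 ] 0.967 -0.21 22.9
[-1.22  0.4   0.32] [-0.8 -4.3  7.2] [ 0.5482 -0.0409  0.122 ] 1.019 -0.13 23.0
[-1.24  0.41  0.35] [-2.  -4.4  7.9] [ 0.5482 -0.0409  0.1221] 1.071 -0.07 23.1
[-1.31  0.5   0.31] [-1.6 -5.2  6.8] [ 0.5481 -0.0409  0.1221] 1.175 -0.02 23.3
[-1.36  0.5   0.38] [-1.  -4.4  6.9] [ 0.548  -0.0409  0.1221] 1.228 -0.03 23.4
[-1.45  0.6   0.21] [-2.2 -4.   7.3] [ 0.548  -0.041   0.1221] 1.28 -0.05 23.5
[-1.24  0.56  0.42] [-1.4 -4.8  7.5] [ 0.548  -0.041   0.1221] 1.333 -0.08 23.6Exception ignored on flushing sys.stdout:
BrokenPipeError: [Errno 32] Broken pipe
Exception ignored on flushing sys.stdout:
BrokenPipeError: [Errno 32] Broken pipe
Exception ignored on flushing sys.stdout:
BrokenPipeError: [Errno 32] Broken pipe
Exception ignored on flushing sys.stdout:
BrokenPipeError: [Errno 32] Broken pipe
Exception ignored on flushing sys.stdout:
BrokenPipeError: [Errno 32] Broken pipe
```

```bash
python3 hy.py; python3 t.py
```

```text
n 2657 dir -0.88183266 y at 0 -0.8118092 x 13.010266639583461 46.24130196774709 topz [0.14149514 0.14282197] tool yaw 99.48284674297413
[-1.31  0.57  0.16] [-2.  -5.3  7.4] [ 0.5479 -0.041   0.1221] 1.335 0.37 23.65
```

The torque repeats every 90° of key turn: near zero at about 80°, rising past 90° and negative past 120°. That fits a screw held at its 80° stop with the key over-rotated in the socket. I'll back the key off into its free play there and check the torque rise again, gently.

```bash
python3 -m handwheel '[[0,-0.0004,0,0,0,6,0],[0,-0.0004,0,0,0,12,0],[0,-0.0004,0,0,0,18,0],[0,-0.0004,0,0,0,24,0],[0,-0.0004,0,0,0,30,0],[0,-0.0004,0,0,0,33,0],[0,-0.0004,0,0,0,33,0],[0,-0.0004,0,0,0,33,0]]' >/dev/null; python3 t.py
python3 -m handwheel '[[0,0,0,0,0,0,0]]'>/dev/null; python3 t.py
python3 -m handwheel '[[0,0,0,0,0,-4,0],[0,0,0,0,0,-4,0]]'>/dev/null; python3 t.py
python3 -m handwheel '[[0,0,0,0,0,0,0]]'>/dev/null; python3 t.py
python3 -m handwheel '[[0,0,0,0,0,-4,0],[0,0,0,0,0,-4,0]]'>/dev/null; python3 t.py
python3 -m handwheel '[[0,0,0,0,0,0,0]]'>/dev/null; python3 t.py
python3 -m handwheel '[[0,0,0,0,0,-4,0],[0,0,0,0,0,-4,0]]'>/dev/null; python3 t.py
python3 -m handwheel '[[0,0,0,0,0,0,0]]'>/dev/null; python3 t.py
python3 -m handwheel '[[0,0,0,0,0,-4,0],[0,0,0,0,0,-4,0]]'>/dev/null; python3 t.py
python3 -m handwheel '[[0,0,0,0,0,0,0]]'>/dev/null; python3 t.py
```

```text
[-1.    0.31 -0.12] [-0.6 -3.2  6.8] [ 0.5484 -0.0409  0.122 ] 0.755 -0.12 24.45
[-0.96  0.3  -0.06] [-0.4 -3.   6.1] [ 0.5484 -0.0409  0.1221] 0.755 -0.11 24.55
[-1.    0.25  0.01] [-1.9 -3.7  7. ] [ 0.5484 -0.041   0.1221] 0.826 0.3 24.75
[-1.    0.27  0.06] [-0.5 -4.8  6.7] [ 0.5484 -0.041   0.1221] 0.825 0.08 24.85
[-1.    0.33  0.13] [-1.3 -3.   6.6] [ 0.5483 -0.041   0.122 ] 0.895 0.34 25.05
[-1.03  0.33  0.11] [-0.6 -4.   5.5] [ 0.5483 -0.041   0.1221] 0.894 0.11 25.15
[-1.06  0.3   0.03] [-1.4 -2.9  7.9] [ 0.5483 -0.0411  0.1221] 0.965 0.34 25.35
[-1.03  0.38  0.12] [-1.  -3.7  7. ] [ 0.5483 -0.0411  0.1221] 0.964 0.12 25.45
[-1.12  0.4   0.04] [-1.6 -3.8  6.7] [ 0.5482 -0.0411  0.1221] 1.035 0.34 25.65
[-1.06  0.35  0.16] [-1.6 -2.5  7. ] [ 0.5482 -0.0411  0.1221] 1.034 0.12 25.75
```

```bash
python3 hy.py; python3 -m handwheel '[[0,0,0,0,0,0,0.04],[0,0,0,0,0,0,0.04],[0,0,0,0,0,0,0.04],[0,0,0,0,0,0,0.04]]'>/dev/null; python3 hy.py; python3 t.py
```

```text
n 2721 dir -0.5743806 y at 0 -1.1379678 x 13.011907188245923 46.54504487682746 topz [0.1416073  0.14291205] tool yaw 116.5831662076474
n 2582 dir -1.8651675 y at 0 -1.1157322 x 13.011130173436678 44.45536610230266 topz [0.14172428 0.14303275] tool yaw 116.64362057816184
[ 0.04 -0.01  0.  ] [ 0.5 -0.1 -0. ] [ 0.5472 -0.0394  0.1201] 1.034 0.0 26.25
```

```bash
cat > av.py <<'E'
from rig import arm
import numpy as np
T=[];F=[]
for i in range(5):
    arm.capture("top");o=arm.get_obs();T.append(o["ft_torque"][2]);F.append(o["wrist_force"])
q=o["tcp_rot"];print("tz %.3f sd %.3f"%(np.mean(T),np.std(T)),np.mean(F,0).round(1),"yaw %.1f"%(2*np.degrees(np.arctan2(q[1],q[0]))),o["tcp_pos"].round(4),round(o["clock"],2))
E
python3 -m handwheel '[[0,0,-0.003,0,0,-2,0.04],[0,0,-0.003,0,0,-2,0.03],[0,0,-0.003,0,0,-2,0],[0,0,-0.003,0,0,-2,0],[0,0,-0.003,0,0,-2,0],[0,0,-0.003,0,0,-2,0]]'>/dev/null; python3 av.py
python3 -m handwheel '[[0,0,0,0,0,6,0],[0,0,0,0,0,6,0]]'>/dev/null; python3 av.py
python3 -m handwheel '[[0,0,0,0,0,6,0],[0,0,0,0,0,6,0]]'>/dev/null; python3 av.py
python3 -m handwheel '[[0,0,0,0,0,6,0],[0,0,0,0,0,6,0]]'>/dev/null; python3 av.py
python3 -m handwheel '[[0,0,0,0,0,-6,0],[0,0,0,0,0,-6,0]]'>/dev/null; python3 av.py
python3 -m handwheel '[[0,0,0,0,0,-6,0],[0,0,0,0,0,-6,0]]'>/dev/null; python3 av.py
python3 -m handwheel '[[0,0,0,0,0,-6,0],[0,0,0,0,0,-6,0]]'>/dev/null; python3 av.py
```

```text
tz 0.061 sd 0.034 [-1.7  0.3  2.7] yaw 114.6 [ 0.547  -0.0396  0.1173] 27.1
tz -0.060 sd 0.014 [-2.7  0.9  4.4] yaw 120.6 [ 0.5469 -0.0395  0.1173] 27.55
tz -0.073 sd 0.020 [-3.9  0.9  5.3] yaw 126.5 [ 0.5469 -0.0396  0.1173] 28.0
tz -0.070 sd 0.026 [-3.7  1.   5.6] yaw 132.5 [ 0.5468 -0.0396  0.1173] 28.45
tz 0.052 sd 0.033 [-3.8  1.   5.4] yaw 126.5 [ 0.5469 -0.0396  0.1173] 28.9
tz 0.054 sd 0.004 [-4.3  1.5  5. ] yaw 120.6 [ 0.547  -0.0395  0.1173] 29.35
tz 0.053 sd 0.025 [-3.6  1.1  4.8] yaw 114.8 [ 0.5471 -0.0396  0.1173] 29.8
```

```bash
sed -i 's/range(5)/range(3)/' av.py
python3 -m handwheel '[[0,0,0,0,0,-8,0],[0,0,0,0,0,-8,0]]'>/dev/null; python3 av.py
python3 -m handwheel '[[0,0,0,0,0,-8,0],[0,0,0,0,0,-8,0]]'>/dev/null; python3 av.py
python3 -m handwheel '[[0,0,0,0,0,-8,0],[0,0,0,0,0,-8,0]]'>/dev/null; python3 av.py
python3 -m handwheel '[[0,0,0,0,0,-8,0],[0,0,0,0,0,-8,0]]'>/dev/null; python3 av.py
python3 -m handwheel '[[0,0,0,0,0,-8,0],[0,0,0,0,0,-8,0]]'>/dev/null; python3 av.py
python3 -m handwheel '[[0,0,0,0,0,-8,0],[0,0,0,0,0,-8,0]]'>/dev/null; python3 av.py
```

```text
tz 0.030 sd 0.014 [-3.5  1.3  5.1] yaw 106.8 [ 0.5472 -0.0395  0.1173] 30.15
tz -0.179 sd 0.026 [-3.2  1.6  4.8] yaw 98.8 [ 0.5473 -0.0395  0.1173] 30.5
tz -0.143 sd 0.040 [-3.   2.1  4.7] yaw 90.8 [ 0.5475 -0.0396  0.1173] 30.85
tz -0.151 sd 0.049 [-2.6  1.9  4.1] yaw 82.8 [ 0.5476 -0.0397  0.1174] 31.2
tz -0.187 sd 0.026 [-1.6  1.5  3.8] yaw 74.8 [ 0.5477 -0.0397  0.1174] 31.55
tz -0.088 sd 0.013 [-1.   1.2  3. ] yaw 66.8 [ 0.5478 -0.0397  0.1174] 31.9
```

The torque swings from positive to negative around 115–120° and is small around 62–90°. That again puts the screw near its stop, with the key slipping over the socket corners when I over-turn it. I'll continue clockwise only until the key bears on the stop, stopping short of the slip point.

```bash
python3 -m handwheel '[[0,0,0,0,0,-8,0],[0,0,0,0,0,-8,0]]'>/dev/null; python3 av.py
python3 -m handwheel '[[0,0,0,0,0,-8,0],[0,0,0,0,0,-8,0]]'>/dev/null; python3 av.py
python3 -m handwheel '[[0,0,0,0,0,-6,0],[0,0,0,0,0,-6,0]]'>/dev/null; python3 av.py
python3 -m handwheel '[[0,0,0,0,0,-5,0],[0,0,0,0,0,-5,0]]'>/dev/null; python3 av.py
python3 -m handwheel '[[0,0,0,0,0,-5,0],[0,0,0,0,0,-5,0]]'>/dev/null; python3 av.py
```

```text
tz -0.028 sd 0.011 [0.2 0.7 2. ] yaw 58.8 [ 0.5478 -0.0399  0.1174] 32.25
tz 0.012 sd 0.007 [0.2 0.  1.4] yaw 50.8 [ 0.5477 -0.04    0.1174] 32.6
tz -0.029 sd 0.012 [ 1.2 -0.6  2. ] yaw 44.8 [ 0.5476 -0.0399  0.1174] 32.95
tz 0.027 sd 0.028 [ 1.9 -0.4  0.8] yaw 39.8 [ 0.5477 -0.0399  0.1174] 33.3
tz 0.107 sd 0.031 [ 2.7 -0.8  0.3] yaw 34.8 [ 0.5477 -0.0399  0.1174] 33.65
```

The zero-torque play runs over 19°, from about 70° to 89°. That is exactly the play predicted for a socket at 80° (1.40 rad), so the screw is at its stop. One more small push will seat it, then I'll back off into the play and release.

```bash
python3 -m handwheel '[[0,0,0,0,0,-5,0],[0,0,0,0,0,-5,0]]'>/dev/null; python3 av.py
python3 -m handwheel '[[0,0,0,0,0,5,0],[0,0,0,0,0,12,0],[0,0,0,0,0,12,0]]'>/dev/null; python3 av.py
python3 -m handwheel '[[0,0,0,0,0,0,0.03],[0,0,0,0,0,0,0.04],[0,0,0,0,0,0,0.04],[0,0,0,0,0,0,0.04]]'>/dev/null; python3 hy.py; python3 t.py
python3 -m handwheel '[[0,0,0.02,0,0,0,0.04],[0,0,0.05,0,0,0,0.04],[0,0,0.1,0,0,0,0.04],[0,0,0.13,0,0,0,0.04],[0,0,0.13,0,0,0,0.04],[0,0,0.13,0,0,0,0.04]]'
python3 - <<'E'
from h import *
o=arm.get_obs();p,d=arm.capture("wrist");c=cam("wrist",o);P=cloud(c,d)
k=(P[...,2]>.12)&(P[...,2]<.155)&(d>0)&(np.hypot(P[...,0]-.548,P[...,1]+.04)<.06)&(p.max(2)<120)
t=P[k&(P[...,2]>.1405)]
A=np.c_[t[:,:2]-t[:,:2].mean(0),np.ones(len(t))];s=np.linalg.lstsq(A,t[:,2],rcond=None)[0]
print(len(t),"top z",np.percentile(t[:,2],[5,50,95]),"centre",t.mean(0),"slopes",s[:2])
v,u=np.nonzero(k&(P[...,2]>.1405))
print(cv2.minAreaRect((t[:,:2]*1000).astype(np.float32)))
E
```

```text
tz 0.144 sd 0.006 [ 2.3 -1.8  0.5] yaw 29.8 [ 0.5476 -0.0399  0.1174] 34.0
tz 0.017 sd 0.029 [ 2.5 -1.5  0.8] yaw 41.6 [ 0.5474 -0.0396  0.1174] 34.45
n 2613 dir 0.090752326 y at 0 1.823337 x 13.023802145671768 42.91926580428971 topz [0.14204968 0.14330223] tool yaw 41.63417717026373
[ 0.01 -0.01 -0.05] [ 0.4 -0.4 -0.1] [ 0.5468 -0.0395  0.117 ] 2.343 0.0 34.9
clock: 35.5
tcp_pos: [0.5476, -0.0396, 0.2478]
tcp_rot: [0.935, 0.355, 0.001, 0.0]
wrist_force: [-0.1, -0.0, -0.2]
opening: 0.47
grip_force: 0.0
1480 top z [0.14092956 0.14237913 0.14373308] centre [ 0.54799408 -0.04017246  0.14236133] slopes [ 0.00295137 -0.0060799 ]
((546.5151977539062, -41.69666290283203), (87.29293823242188, 11.861979484558105), 41.219242095947266)
```

```bash
python3 -c "
from rig import arm;print(arm.sign_off())"
```

```text
the job is handed in; nothing more can be done
None
```

The job is handed in (verdict not shown): the largest key stands upright, released and fully home in the clamp screw. By feel the screw is at its clockwise stop, about 1.38–1.40 rad. I over-turned it earlier, so the key slipped over the socket's corners before the final seating. The arm went near none of the bystander items, but I did not re-measure them.

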